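# Release the cam and run the slide carriage into the reading position

## Robot

A 7-joint arm with a two-finger parallel gripper is mounted at the origin on a cart in front of the work surface, level with it; the furniture and walls round the work are solid. World frame = base frame: x ahead of the robot, y to its left, z up, the work surface at z = 0. Lengths are in m, angles in rad, forces in N, time in s.
With the tool pointing down it reaches from about 0.425 to 0.875 m from the base axis. Payload 4.7 kg.
Tool frame: the origin (TCP) lies midway between the tips of the shut fingers; the grasp point (between the pads) lies 19 mm behind it; z points along the fingers, y is the line along which they close (so a half turn about z gives the same grasp; the last joint's range is limited). The gripper opens to 87 mm and grips with 3 to 60 N. Pads are 19 mm wide; open, the fingers measure 117 mm over their backs; the gripper's body (75 mm by 190 mm) begins 51 mm behind the grasp point.
Start: joints at [1.34, 0.321, -0.07, 1.45, 0.023, 1.371, -0.057], TCP at [0.158, -0.631, 0.223] pointing down, gripper open.
Joint ranges: [-2.86, 2.86], [-0.3, 2.09], [-1.38, 1.24], [0.06, 2.45], [-1.56, 4.7], [0.09, 2.05], [-2.69, 2.69]. Speed limits (rad/s): [2.57, 2.57, 3.14, 3.14, 3.14, 3.14, 3.14].

## Interface

Orientations are given as a rotation vector (axis times angle).
In Python, from bench import ctrl, get_image, calibration gives the robot as it stands.
- The arm moves only by the tool apply_moves, never from a script. Its arguments are lists of equal length, an entry for each row: "dp": the shift along the tool's x, y, z in m, a list of three; "twist": the turn, a rotation vector about the tool's x, y, z in rad, a list of three; "fingers": the closure, from 0 (fully open) to 1 (shut). In form: {"dp": [[dx, dy, dz], ...], "twist": [[ax, ay, az], ...], "fingers": [fingers, ...]}. A call has 1 to 10 rows; each row shifts and turns the commanded pose from where the row before left it, along the tool's axes as they then stand; what a row does not reach is not made up. A row lasts 1/10 s, in which the tool goes at most 50 mm and 8.59 degrees, less where a joint would pass 70% of its speed; a pose out of reach is approached as far as the arm can. A call is refused whole if a number of a shift passes 0.05 or a number of a turn 0.15, either way. A call with a gripper value outside its range is refused whole. The fingers move at their own pace and stop on an object; "newtons" is the grip in N (left out, the last holds). Time passes only in rows, so rows that do not move let the fingers close. It gives the time, the measured TCP pose, the force, the opening and the grip force at its end, in the units of the state.
- ctrl.get_state(): the state, without advancing time (a new reading comes with each control period).
- get_image(name): name is "scene" or "top" or "wrist"; returns the picture (400x640x3 uint8, red, green, blue); there is no depth.
- calibration(name): a dict with "fx", "fy", "cx", "cy" (pixels), "k1" (the pictures are not rectified: a ray, as slopes to the right and down, at radius r is drawn at 1 + k1 r^2 times it, then the intrinsics apply), "eye" and "attitude" of the camera in the world; the wrist camera has in their place "hand_eye" (4x4, takes a point from camera to tool coordinates, whose origin is the TCP and whose axes are the flange's). Camera axes: x right, y up, looking along -z (the intrinsics and any distortion apply to the point x, -y, -z); pixel columns grow to the right and rows downward; lengths in m; the calibration is good to about 2 mm. A picture is of the moment at which its call begins: read the wrist's pose just before it. calibration takes no time and is no camera call.
- ctrl.close_job(): hands the job in; it is judged then, once.
The state is a dict: "time": time; "joint_positions": joint angles; "qd": joint speeds; "joint_torque": joint torques, N m; "position": TCP position; "tool_rot": TCP orientation; "ft_force": force on the tool from outside, world axes, zero at the start; "torque": the same for the moment, N m; "grip_width": opening from 0.0 (shut) to 1.0 (fully open); "grip_force": force on a finger pad.
Only numpy, scipy, OpenCV 4.12 (cv2) and the standard library are available. Lean on these libraries where they do the work, as an engineer would, in place of code of your own. Each camera call takes 0.05 s, during which the arm holds its last target. There are 200 camera calls.

## Task

On the bench reading station, push the upright post of the cam lever round (clockwise seen from above) until the low point of the round eccentric cam, where its rim is nearest the pivot, faces the roller of the carriage. Only then push the carriage forward, towards the cam, by its upright rear plate, fully home, with the slide box riding along in its tray. Push gently with the fingertips only: grip and lift nothing, leave the cam at its low point and everything else standing where it is.

Things in the scene. Friction and masses are not known exactly. Their poses are not given: they have to be found in the camera images.
- station: fixed bench reading station: grey-painted metal base plate 215 x 150 x 12 mm lying on the worktop. Origin on the worktop under the base. Its +x is 'forward', the direction in which the carriage travels (roughly towards the robot's right, within 0.4 rad, the yaw differs each time), y to the left, z up. A reader block 40 x 18 mm, top at z 46 mm, stands at station x -20, y -64 mm. The carriage lies at the rear (-x) end, the cam at the front (+x)
- cam_pivot (a point): centre of the vertical cam axle, at station x +45, y 0, z 30 mm. The cam is a steel disc of radius 30 mm and 12 mm thick (z 18 to 30 mm) whose centre lies 14 mm from the axle, so its rim is 16 mm from the axle at the low point and 44 mm at the high point, opposite. A flat lever (top at z 36 mm) lies on it and a screw head at the axle reaches z 40 mm
- lever_post (a point): the black upright post at the end of the cam lever: radius 6 mm, from z 34 to 84 mm above the worktop, 62 mm from the cam axle; this point is at its axis, z 59 mm. It is pushed sideways, about 6 N. Seen from above, at cam angle a it stands in the direction a - 0.7 rad, counted anticlockwise from station +x
- low_point (a point): the low point on the cam's rim (z 24 mm), 16 mm from the axle; a small black dot on the disc's top lies beside it. It has to face station -x, towards the carriage's roller
- cam (a joint): cam angle, rad: 0 = low point faces the roller; positive = turned anticlockwise seen from above. Range -0.9 to 2.6, no detent at 0; starts at 1.7 to 2.4, where the cam blocks the carriage. It stays where it is left (friction 0.35 N m)
- carriage (a joint): carriage travel in m: 0 = rear (start), 0.040 = fully home forward, at a hard stop. It stays where it is left; sliding takes about 3 N. A roller at the front end of the carriage meets the cam's rim if the low point does not face it
- push_face (a point): centre of the rear face of the carriage's upright push plate, the face that looks to station -x; this point is at z 52 mm. The plate is 60 mm wide (station y), 6 mm thick, and reaches up to z 69 mm; push it towards station +x. At the start it is 83 mm behind the station's origin. The base plate (top z 12 mm) reaches 27 mm behind it
- slides_mid (a point): centre of the loose slide box, 28 x 78 x 30 mm, in the carriage's tray just in front of the push plate; its top is at z 53 mm, its long side lies along station y. It rides along and stays seated
- jar: bystander: white-capped jar, 62 mm wide, 88 mm high, behind the carriage, 110 mm or more from its push plate (centre); origin at its underside
- vial: bystander: small amber vial with black cap, 27 mm wide, 57 mm high, beside the station on the robot's side; origin at its underside
- white_bottle: bystander: white bottle, 46 mm wide, 88 mm high, beyond the cam end of the station; origin at its underside
- tape: bystander: roll of tape lying flat, 75 mm wide, 19 mm high; origin at its underside
- lab_timer: bystander: timer, 27 x 66 x 64 mm; origin at its underside
- marker: bystander: marker pen lying flat, 134 mm long; origin at its underside
Not all that is in view belongs to the job. What is shaped like the part that bears slides_mid but blue or red is not meant.

How it is judged:
By the outcome, as a careful person would: the job done as asked, in the order asked, and still so for the second after the job is handed in, with the robot touching nothing.
It also fails if it takes over 58 s, if anything falls off the work surface, if the arm or the gripper's body presses on something with over 40 N, if the wrist force passes 120 N, or if a joint passes its speed limit or range.

## Working session

There is one attempt and no reset: what is moved stays moved. The work goes in short steps, Python scripts to look and compute and a tool call to move; the robot and the scene stay as the last step left them, time stands still between calls to the robot, and variables do not carry over. Pictures are saved under pics/ and viewed, at most 10 in all, crops included, and the job is handed in when it is done.

Besides the shell and the picture viewer there is one more tool, called after "Request:" by a JSON object that holds its "fn" and its "kwargs". apply_moves: Moves the arm, as the interface text tells. Its arguments: {"type":"object","properties":{"dp":{"type":"array"},"twist":{"type":"array"},"fingers":{"type":"array"},"newtons":{"type":"number"}},"required":["dp","twist","fingers"]}

```bash
mkdir -p pics; python3 - <<'E'
from bench import ctrl,get_image,calibration
import cv2
for n in("scene","top"):
    cv2.imwrite(f"pics/{n}0.png",get_image(n)[:,:,::-1]); print(n,calibration(n))
print(calibration("wrist"))
s=ctrl.get_state();print(s)
E
```

```text
scene {'fx': 372.35438228175946, 'fy': 372.35438228175946, 'cx': 319.3450499998954, 'cy': 197.65612424573123, 'k1': -0.0009186221321808542, 'eye': array([-0.14468209,  0.61839806,  0.88883819]), 'attitude': array([ 0.40747747, -0.94997338, -2.19589333])}
top {'fx': 471.42054032708023, 'fy': 471.42054032708023, 'cx': 314.2973263451095, 'cy': 198.1030601178375, 'k1': -0.042404276419750996, 'eye': array([ 0.3939409 , -0.00137135,  1.20249556]), 'attitude': array([ 0.07800648, -0.06427986, -1.54204423])}
{'fx': 330.98907275085145, 'fy': 330.98907275085145, 'cx': 314.5965608903583, 'cy': 198.11176762679594, 'k1': -0.033947774538268465, 'hand_eye': array([[ 5.09776032e-04,  9.57493403e-01,  2.88454718e-01,
         7.86992150e-02],
       [ 9.99999784e-01, -6.07654744e-04,  2.49777460e-04,
         7.39203777e-05],
       [ 4.14441148e-04,  2.88454528e-01, -9.57493506e-01,
        -1.64298045e-01],
       [ 0.00000000e+00,  0.00000000e+00,  0.00000000e+00,
         1.00000000e+00]])}
{'time': 0.1, 'joint_positions': array([ 1.34009914,  0.32174568, -0.07011095,  1.4515855 ,  0.02258907,
        1.37080717, -0.05689925]), 'qd': array([ 4.03028675e-04, -1.20165963e-03, -1.42475557e-04, -1.91670856e-03,
        5.67286470e-04,  4.34968160e-05, -5.68857564e-04]), 'joint_torque': array([ 1.44607031e-05, -4.92571664e+01, -4.05661231e-01, -3.13393986e+01,
       -6.41450426e-02,  3.96774570e-02,  6.33404284e-05]), 'position': array([ 0.15738095, -0.63012871,  0.22155685]), 'tool_rot': array([-3.11635795e+00, -3.83436440e-01,  4.56030546e-04]), 'ft_force': array([-0.57570318, -0.71329938, -0.21051067]), 'torque': array([ 0.0189715 , -0.04425404,  0.00635974]), 'grip_force': 0.0, 'grip_width': 1.0031573337592128}
```

View pics/scene0.png

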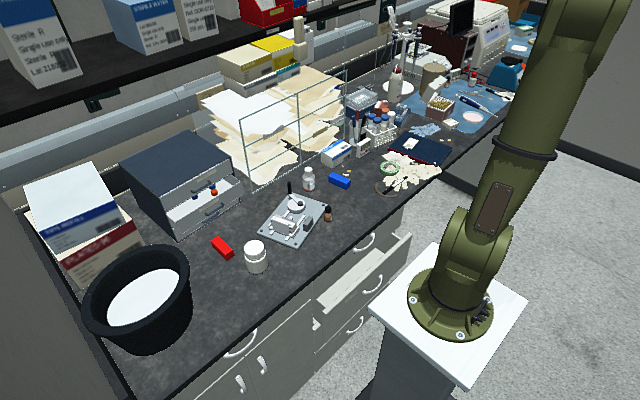

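View pics/top0.png

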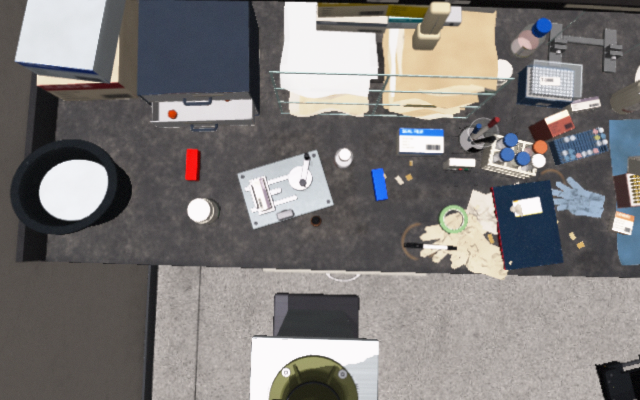

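The station is at about (285,190) in the top view, with the cam on the right and the post up near (306,158). The jar is at (201,210), the bottle at (344,157) and the vial at (316,221).

```bash
cat > h.py <<'E'
import numpy as np,cv2
from scipy.spatial.transform import Rotation as R
from bench import ctrl,get_image,calibration
def cam(n,s=None):
    c=calibration(n)
    if n=="wrist":
        Rt=R.from_rotvec(s["tool_rot"]).as_matrix();H=np.array(c["hand_eye"])
        return c,Rt@H[:3,:3],Rt@H[:3,3]+s["position"]
    return c,R.from_rotvec(c["attitude"]).as_matrix(),np.array(c["eye"])
def ray(n,px,z,s=None):
    c,Rm,e=cam(n,s);K=np.array([[c["fx"],0,c["cx"]],[0,c["fy"],c["cy"]],[0,0,1]])
    u=cv2.undistortPoints(np.array(px,float).reshape(-1,1,2),K,np.array([c["k1"],0,0,0.]))[:,0]
    d=np.c_[u[:,0],-u[:,1],-np.ones(len(u))]@Rm.T
    return e+d*((np.atleast_1d(z)-e[2])/d[:,2])[:,None]
def proj(n,P,s=None):
    c,Rm,e=cam(n,s);q=(np.atleast_2d(P)-e)@Rm
    x=q[:,0]/-q[:,2];y=-q[:,1]/-q[:,2];f=1+c["k1"]*(x*x+y*y)
    return np.c_[c["fx"]*x*f+c["cx"],c["fy"]*y*f+c["cy"]]
def st(o,yaw,p):
    p=np.atleast_2d(p).astype(float);c,s=np.cos(yaw),np.sin(yaw)
    return np.c_[o[0]+c*p[:,0]-s*p[:,1],o[1]+s*p[:,0]+c*p[:,1],p[:,2]]
E
python3 - <<'E'
from h import *
im=cv2.imread("pics/top0.png")
cv2.imwrite("pics/topc.png",cv2.resize(im[130:250,180:370],None,fx=4,fy=4,interpolation=cv2.INTER_CUBIC))
# plate mask
g=im[140:240,225:345].astype(int);m=((g.min(2)>120)).astype(np.uint8)
m=cv2.morphologyEx(m,cv2.MORPH_CLOSE,np.ones((9,9)))
n,l,sta,_=cv2.connectedComponentsWithStats(m);k=1+sta[1:,4].argmax()
pts=np.argwhere(l==k)[:,::-1]+[225,140]
r=cv2.minAreaRect(pts.astype(np.float32));b=cv2.boxPoints(r);w=ray("top",b,.012)
print(r,b);print(w,np.linalg.norm(np.diff(w,axis=0),axis=1))
print(ray("top",[[201,210],[344,157],[316,221]],[.088,.088,.057]))
E
```

```text
((284.583740234375, 189.01443481445312), (58.6905632019043, 85.02686309814453), 73.21735382080078) [[235.40788 173.19446]
 [316.8132  148.64365]
 [333.75958 204.83441]
 [252.35428 229.38522]]
[[ 0.56072202  0.21385898  0.012     ]
 [ 0.62968101  0.00770699  0.012     ]
 [ 0.48657007 -0.03914315  0.012     ]
 [ 0.41877594  0.16476127  0.012     ]] [0.21737981 0.15058445 0.21487917]
[[ 0.45966802  0.27845504  0.088     ]
 [ 0.5960869  -0.0584664   0.088     ]
 [ 0.44251456  0.00444947  0.057     ]]
```

View pics/topc.png

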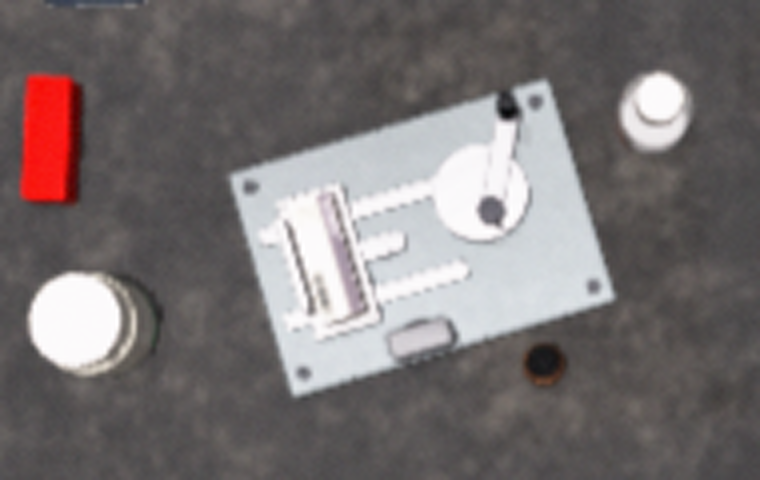

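The plate is clear: yaw is about -1.25 and its centre is about (0.524, 0.087). The post top is at crop (508,100), i.e. pixel (307,155). Next I check clearances and plan the approach.

```bash
cat >> h.py <<'E'
def wd(s,d):  # world delta -> tool axes
    return R.from_rotvec(s["tool_rot"]).as_matrix().T@np.array(d)
def toS(o,yaw,w):
    d=np.array(w)[...,:2]-np.array(o)[:2];c,s=np.cos(yaw),np.sin(yaw)
    return np.stack([c*d[...,0]+s*d[...,1],-s*d[...,0]+c*d[...,1]],-1)
E
python3 - <<'E'
from h import *
o=(.524,.0868);yaw=-1.248
p=ray("top",[[307,155]],.084);S=toS(o,yaw,p)[0];print("post",p,S,np.hypot(*(S-[.045,0])),"a",np.arctan2(S[1],S[0]-.045)+.7)
print("jar,bottle,vial st",toS(o,yaw,[[.4597,.2785],[.596,-.0585],[.4425,.0044]]))
print("rack feet scene",ray("scene",[[250,183],[348,115]],0),"top",ray("top",[[282,115],[390,115]],0))
s=ctrl.get_state();r=R.from_rotvec(s["tool_rot"]);print(r.as_matrix().round(3))
P=s["position"]
for w in([.40,-.30,.33],[.50,.10,.33]):
    print(wd(s,np.array(w)-P).round(3));P=np.array(w)
E
```

```text
post [[0.59930227 0.03031326 0.084     ]] [0.07745668 0.05349436] 0.06257061729001896 a 1.7254423748232812
jar,bottle,vial st [[-2.02196320e-01 -1.68022119e-04]
 [ 1.60635375e-01  2.21893272e-02]
 [ 5.22908056e-02 -1.03429598e-01]]
rack feet scene [[ 7.74890537e-01  7.37103370e-02 -1.11022302e-16]
 [ 8.37974173e-01 -5.34012085e-01  0.00000000e+00]] top [[ 0.71874691  0.10102397  0.        ]
 [ 0.72623439 -0.1804661   0.        ]]
[[ 0.97   0.242 -0.001]
 [ 0.242 -0.97   0.002]
 [-0.    -0.002 -1.   ]]
[ 0.315 -0.262 -0.108]
[ 0.194 -0.364  0.001]
```

Request:
{"fn": "apply_moves", "kwargs": {"dp": [[0, 0, -0.036], [0.03, -0.025, -0.036], [0.03, -0.025, -0.036], [0.036, -0.03, 0], [0.036, -0.03, 0], [0.036, -0.03, 0], [0.036, -0.03, 0], [0.036, -0.03, 0], [0.036, -0.03, 0], [0.036, -0.03, 0]], "twist": [[0, 0, 0], [0, 0, 0], [0, 0, 0], [0, 0, 0], [0, 0, 0], [0, 0, 0], [0, 0, 0], [0, 0, 0], [0, 0, 0], [0, 0, 0]], "fingers": [1, 1, 1, 1, 1, 1, 1, 1, 1, 1]}}

```text
time: 1.1
position: [0.3951, -0.3046, 0.3261]
tool_rot: [3.118, 0.383, -0.001]
ft_force: [0.6, -0.5, -0.3]
grip_width: 0.168
grip_force: 0.0
```

Request:
{"fn": "apply_moves", "kwargs": {"dp": [[0.02, -0.036, 0], [0.02, -0.036, 0], [0.02, -0.036, 0], [0.02, -0.036, 0], [0.02, -0.036, 0], [0.02, -0.036, 0], [0.02, -0.036, 0], [0.02, -0.036, 0], [0.02, -0.036, 0], [0.02, -0.036, 0]], "twist": [[0, 0, 0], [0, 0, 0], [0, 0, 0], [0, 0, 0], [0, 0, 0], [0, 0, 0], [0, 0, 0], [0, 0, 0], [0, 0, 0], [0, 0, 0]], "fingers": [1, 1, 1, 1, 1, 1, 1, 1, 1, 1]}}

```text
time: 2.1
position: [0.5012, 0.0928, 0.3262]
tool_rot: [3.117, 0.383, 0.0]
ft_force: [1.0, -1.4, -0.7]
grip_width: 0.007
grip_force: 0.0
```

Request:
{"fn": "apply_moves", "kwargs": {"dp": [[0, 0, 0.01], [0, 0, 0.01], [0, 0, 0.01], [0, 0, 0.01], [0, 0, 0.01], [0, 0, 0.01], [0, 0, 0.01], [0, 0, 0.01], [0, 0, 0], [0, 0, 0]], "twist": [[0, 0, -0.138], [0, 0, -0.138], [0, 0, -0.138], [0, 0, -0.138], [0, 0, -0.138], [0, 0, -0.138], [0, 0, -0.138], [0, 0, -0.138], [0, 0, 0], [0, 0, 0]], "fingers": [1, 1, 1, 1, 1, 1, 1, 1, 1, 1]}}

```text
time: 3.1
position: [0.5011, 0.0912, 0.2462]
tool_rot: [-2.457, -1.957, 0.001]
ft_force: [0.4, -0.2, -0.1]
grip_width: 0.007
grip_force: 0.0
```

```bash
python3 - <<'E'
from h import *
s=ctrl.get_state();im=get_image("wrist")[:,:,::-1].copy();cv2.imwrite("pics/w1.png",im)
np.savez("w1.npz",p=s["position"],r=s["tool_rot"]);print(s["position"],s["tool_rot"],s["joint_positions"].round(2))
o=(.524,.0868);yaw=-1.248
P=st(o,yaw,[[-.1075,.075,.012],[.1075,.075,.012],[.1075,-.075,.012],[-.1075,-.075,.012],[.045,0,.04],[.0775,.0535,.084],[-.083,0,.069]])
q=proj("wrist",P,s);print(q.round(0).tolist())
for x in q: cv2.circle(im,tuple(int(v) for v in x),3,(0,0,255),1)
cv2.imwrite("pics/w1d.png",im)
E
```

```text
[0.50111447 0.09123408 0.24623454] [-2.45676994e+00 -1.95744900e+00  6.55566968e-04] [ 0.63  0.06 -0.88  1.73  0.05  1.37 -0.49]
[[343.0, 50.0], [428.0, 207.0], [327.0, 262.0], [233.0, 122.0], [355.0, 202.0], [419.0, 215.0], [295.0, 107.0]]
```

View pics/w1d.png

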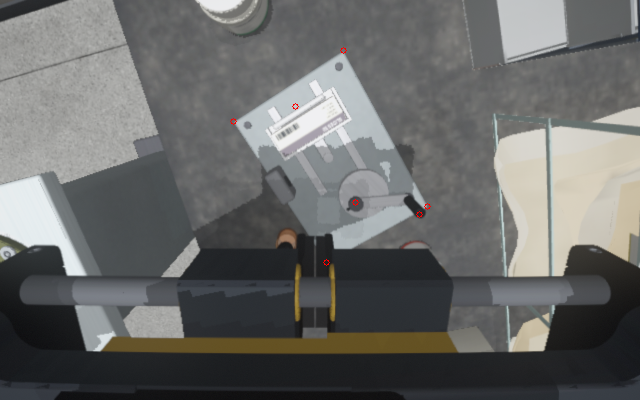

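The wrist view agrees with the estimate. The predicted corners and the post top (419,215) land on the real features, so a is about 1.73. Now the approach behind the post.

```bash
python3 - <<'E'
from h import *
o=(.524,.0868);yaw=-1.248;s=ctrl.get_state()
S=ray("wrist",[[420,212]],.084,s);q=toS(o,yaw,S)[0];print(q,np.arctan2(q[1],q[0]-.045)+.7)
th=1.025;u=np.array([np.cos(th),np.sin(th),0]);t=np.array([-u[1],u[0],0])
c=np.array([.045,0,0])+.060*u+.033*t;c[2]=.052
w=st(o,yaw,c)[0];print(w,wd(s,w-s["position"]))
E
```

```text
[0.07515766 0.05586352] 1.7757827568807336
[0.60408735 0.06303764 0.052     ] [-0.00464221  0.1063602   0.19465539]
```

Request:
{"fn": "apply_moves", "kwargs": {"dp": [[0, 0.025, 0], [0, 0.027, 0], [-0.005, 0.027, 0], [0, 0.027, 0.02], [0, 0, 0.03], [0, 0, 0.035], [0, 0, 0.035], [0, 0, 0.035], [0, 0, 0.03], [0, 0, 0.01]], "twist": [[0, 0, 0], [0, 0, 0], [0, 0, 0], [0, 0, 0], [0, 0, 0], [0, 0, 0], [0, 0, 0], [0, 0, 0], [0, 0, 0], [0, 0, 0]], "fingers": [1, 1, 1, 1, 1, 1, 1, 1, 1, 1]}}

```text
time: 4.15
position: [0.6017, 0.0623, 0.0484]
tool_rot: [-2.454, -1.957, 0.006]
ft_force: [0.2, -0.4, 0.6]
grip_width: 0.003
grip_force: 0.0
```

Request:
{"fn": "apply_moves", "kwargs": {"dp": [[0, 0, 0], [-0.003, 0, 0], [-0.003, 0, 0], [-0.003, 0, 0], [-0.003, 0, 0], [-0.0025, 0, 0], [-0.0025, 0, 0]], "twist": [[0, 0, 0], [0, 0, 0], [0, 0, 0], [0, 0, 0], [0, 0, 0], [0, 0, 0], [0, 0, 0]], "fingers": [1, 1, 1, 1, 1, 1, 1]}}

```text
time: 4.85
position: [0.601, 0.0489, 0.0523]
tool_rot: [-2.452, -1.963, -0.008]
ft_force: [3.3, 6.5, 0.4]
grip_width: 0.006
grip_force: 3.0
```

Request:
{"fn": "apply_moves", "kwargs": {"dp": [[-0.0036, 0.0008, 0], [-0.0036, 0.0008, 0], [-0.0036, 0.0008, 0], [-0.0036, 0.0008, 0], [-0.0036, 0.0008, 0], [-0.0036, 0.0008, 0], [-0.0036, 0.0008, 0], [-0.0036, 0.0008, 0], [-0.0036, 0.0008, 0], [-0.0036, 0.0008, 0]], "twist": [[0, 0, 0.06], [0, 0, 0.06], [0, 0, 0.06], [0, 0, 0.06], [0, 0, 0.06], [0, 0, 0.06], [0, 0, 0.06], [0, 0, 0.06], [0, 0, 0.06], [0, 0, 0.06]], "fingers": [1, 1, 1, 1, 1, 1, 1, 1, 1, 1]}}

```text
time: 5.85
position: [0.5934, 0.012, 0.0525]
tool_rot: [2.923, 1.146, 0.012]
ft_force: [7.2, 1.7, -3.4]
grip_width: 0.002
grip_force: 3.6
```

```bash
cat >> h.py <<'E'
def tool(o=(.524,.0868),yaw=-1.248):
    s=ctrl.get_state();x=R.from_rotvec(s["tool_rot"]).as_matrix()
    psi=np.arctan2(x[1,0],x[0,0]);phi=psi-np.pi/2-yaw
    d=toS(o,yaw,s["position"])-[.045,0]
    u=np.array([np.cos(phi),np.sin(phi)]);t=np.array([-u[1],u[0]])
    print("phi",phi,"r",d@u,"b",d@t,"pos_st",d+[.045,0],s["position"][2],"j",s["joint_positions"].round(2),"F",s["ft_force"].round(1))
    return s
E
python3 - <<'E'
from h import *
s=tool()
cv2.imwrite("pics/top1.png",cv2.resize(get_image("top")[120:240,220:380,::-1],None,fx=4,fy=4,interpolation=cv2.INTER_CUBIC))
E
```

```text
phi 0.4242101324241121 r 0.06103908871075965 b 0.01860117437477532 pos_st [0.09297257 0.0420762 ] 0.05247899795350743 j [ 0.49  0.42 -0.66  1.77  0.29  1.05 -1.11] F [ 7.2  1.7 -3.4]
```

View pics/top1.png

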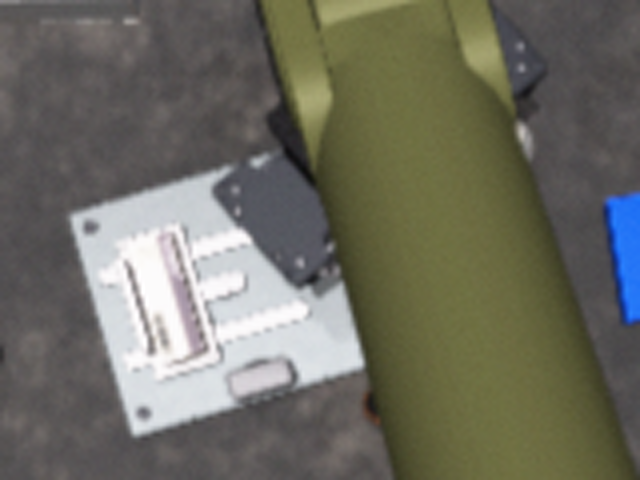

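The picture shows the plate and carriage undisturbed, with the arm hiding the cam. The contact force is about 7 N, so I continue.

Request:
{"fn": "apply_moves", "kwargs": {"dp": [[-0.0036, 0.0008, 0], [-0.0036, 0.0008, 0], [-0.0036, 0.0008, 0], [-0.0036, 0.0008, 0], [-0.0036, 0.0008, 0], [-0.0036, 0.0008, 0], [-0.0036, 0.0008, 0], [-0.0036, 0.0008, 0], [-0.0036, 0.0008, 0], [-0.0036, 0.0008, 0]], "twist": [[0, 0, 0.06], [0, 0, 0.06], [0, 0, 0.06], [0, 0, 0.06], [0, 0, 0.06], [0, 0, 0.06], [0, 0, 0.06], [0, 0, 0.06], [0, 0, 0.06], [0, 0, 0.06]], "fingers": [1, 1, 1, 1, 1, 1, 1, 1, 1, 1]}}

```text
time: 6.9
position: [0.5653, -0.0138, 0.0524]
tool_rot: [3.131, 0.228, 0.011]
ft_force: [7.5, -2.5, -2.0]
grip_width: 0.003
grip_force: 3.5
```

```bash
python3 -c "
from h import *
tool()"
```

```text
phi -0.17715862651587888 r 0.06124072091735469 b 0.018323079851682196 pos_st [0.10851134 0.00724363] 0.052426492869749756 j [ 0.46  0.34 -0.56  1.84  0.21  1.01 -1.61] F [ 7.5 -2.5 -2. ]
```

Request:
{"fn": "apply_moves", "kwargs": {"dp": [[-0.0036, 0.0008, 0], [-0.0036, 0.0008, 0], [-0.0036, 0.0008, 0], [-0.0036, 0.0008, 0], [-0.0036, 0.0008, 0], [-0.0036, 0.0008, 0], [-0.0036, 0.0008, 0]], "twist": [[0, 0, 0.06], [0, 0, 0.06], [0, 0, 0.06], [0, 0, 0.06], [0, 0, 0.06], [0, 0, 0.06], [0, 0, 0.06]], "fingers": [1, 1, 1, 1, 1, 1, 1]}}

```text
time: 7.6
position: [0.5394, -0.0195, 0.0524]
tool_rot: [3.11, -0.43, 0.009]
ft_force: [5.6, -4.7, -0.8]
grip_width: 0.005
grip_force: 3.3
```

```bash
python3 -c "
from h import *
tool()
cv2.imwrite('pics/w2.png',get_image('wrist')[:,:,::-1])"
```

```text
phi -0.5977344349689602 r 0.06090984184586719 b 0.018384102504641325 pos_st [ 0.10569489 -0.01908177] 0.052360812868453496 j [ 0.43  0.28 -0.5   1.9   0.16  1.   -1.99] F [ 5.6 -4.7 -0.8]
```

Request:
{"fn": "apply_moves", "kwargs": {"dp": [[0.004, 0, 0], [0.008, 0, 0], [0.008, 0, -0.01], [0, 0, -0.03], [0, 0, -0.04], [0, 0, -0.04], [0, 0, -0.04], [0, 0, -0.03], [0, 0, 0], [0, 0, 0]], "twist": [[0, 0, 0], [0, 0, 0], [0, 0, 0], [0, 0, 0], [0, 0, 0], [0, 0, 0], [0, 0, 0], [0, 0, 0], [0, 0, 0], [0, 0, 0]], "fingers": [1, 1, 1, 1, 1, 1, 1, 1, 1, 1]}}

```text
time: 8.65
position: [0.5569, -0.0218, 0.2422]
tool_rot: [-3.113, 0.424, -0.002]
ft_force: [-1.0, -0.4, -0.6]
grip_width: 0.006
grip_force: 0.0
```

```bash
python3 -c "
from h import *
s=tool()
im=get_image('wrist')[:,:,::-1];cv2.imwrite('pics/w3.png',im)
o=(.524,.0868)
print(proj('wrist',st(o,-1.248,[[.045,0,.04],[.0924,-.0399,.084],[.1075,.075,.012],[-.1075,.075,.012],[-.1075,-.075,.012],[.1075,-.075,.012],[.029,0,.03]]),s).round(0).tolist())"
```

```text
phi -0.5935045036640398 r 0.05855930080637303 b 0.035532133629956345 pos_st [ 0.11341687 -0.0032948 ] 0.2421874828572341 j [ 0.46  0.15 -0.52  1.64  0.07  1.37 -1.91] F [-1.  -0.4 -0.6]
[[264.0, 202.0], [317.0, 220.0], [272.0, 114.0], [136.0, 212.0], [210.0, 298.0], [342.0, 216.0], [254.0, 206.0]]
```

View pics/w3.png

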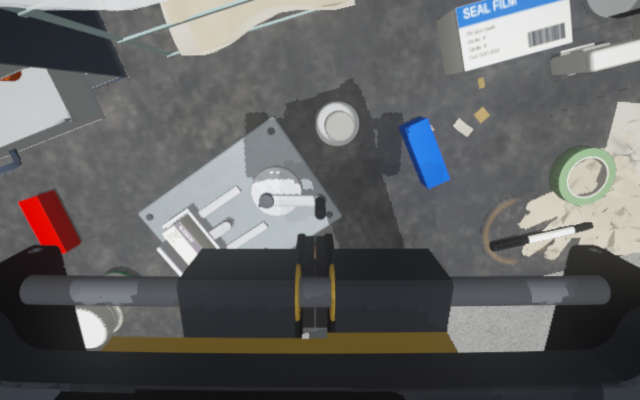

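The wrist view shows the screw head at (266,201), the post top at about (320,213) against a target of (317,220), and the bottle still standing. A zoom will give the remaining angle.

```bash
python3 -c "
from h import *
im=cv2.imread('pics/w3.png')
cv2.imwrite('pics/w3c.png',cv2.resize(im[155:235,240:350],None,fx=7,fy=7,interpolation=cv2.INTER_CUBIC))"
```

```text
(no output)
```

View pics/w3c.png

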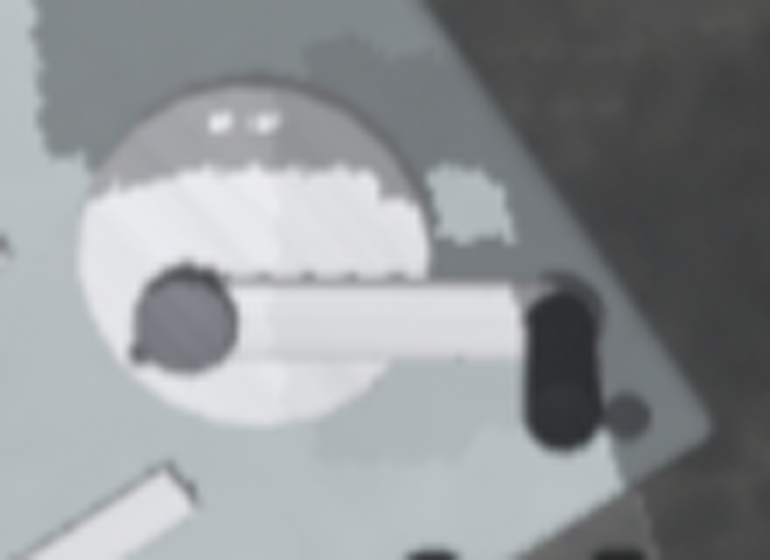

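```bash
python3 -c "
from h import *
s=ctrl.get_state()
P=ray('wrist',np.array([[254,252],[187,320],[562,412],[560,325]])/7+[240,155],[.03,.04,.084,.037],s)
S=toS((.524,.0868),-1.248,P);print(S)
for p in S[2:]:
  d=p-S[1];print('a',np.arctan2(d[1],d[0])+.7,np.hypot(*d))
d=S[0]-S[1];print('a disc',np.arctan2(d[1],d[0]),np.hypot(*d))"
```

```text
[[ 0.06181305 -0.000433  ]
 [ 0.0483485  -0.00204112]
 [ 0.09881076 -0.03662836]
 [ 0.09844848 -0.03799806]]
a 0.09913467252721775 0.0611777502501324
a 0.07749090713360673 0.061667738083628486
a disc 0.11887041783156861 0.013560246416567988
```

```bash
python3 -c "
from h import *
s=ctrl.get_state()
P=ray('wrist',[[139,213],[272,118],[341.7,216.7]],.012,s);print(P)
d=P[1]-P[0];print(np.arctan2(d[1],d[0]),np.hypot(*d[:2]));d=P[1]-P[2];print(np.arctan2(d[1],d[0])-np.pi/2,np.hypot(*d[:2]))
print(toS((.524,.0868),-1.248,P))"
```

```text
[[ 0.55803193  0.20858539  0.012     ]
 [ 0.62412859  0.01004517  0.012     ]
 [ 0.48470611 -0.03804655  0.012     ]]
-1.2494239117904864 0.2092534129788962
-1.2386407002803748 0.14748370588343532
[[-0.10469983  0.07090697]
 [ 0.10455337  0.07060902]
 [ 0.10593369 -0.07686823]]
```

Request:
{"fn": "apply_moves", "kwargs": {"dp": [[0, 0, 0.03], [0, 0, 0.04], [0, 0, 0.04], [0, 0, 0.04], [0, 0, 0.03], [-0.004, 0, 0.01], [-0.008, 0, 0], [-0.004, 0, 0], [-0.004, 0, 0], [0, 0, 0]], "twist": [[0, 0, 0], [0, 0, 0], [0, 0, 0], [0, 0, 0], [0, 0, 0], [0, 0, 0], [0, 0, 0], [0, 0, 0], [0, 0, 0], [0, 0, 0]], "fingers": [1, 1, 1, 1, 1, 1, 1, 1, 1, 1]}}

```text
time: 9.7
position: [0.5391, -0.0169, 0.0534]
tool_rot: [3.113, -0.425, 0.009]
ft_force: [4.2, -0.3, -1.4]
grip_width: 0.008
grip_force: 2.0
```

```bash
python3 -c "
from h import *
tool()"
```

```text
phi -0.5939640367025891 r 0.058543588618137576 b 0.017147788129041743 pos_st [ 0.10311352 -0.01855309] 0.05336443757061201 j [ 0.44  0.27 -0.51  1.9   0.16  1.   -1.99] F [ 4.2 -0.3 -1.4]
```

Request:
{"fn": "apply_moves", "kwargs": {"dp": [[-0.0018, 0.0006, 0], [-0.0018, 0.0006, 0], [-0.0018, 0.0006, 0], [0, 0, 0]], "twist": [[0, 0, 0.03], [0, 0, 0.03], [0, 0, 0.03], [0, 0, 0]], "fingers": [1, 1, 1, 1]}}

```text
time: 10.1
position: [0.534, -0.0167, 0.0533]
tool_rot: [-3.089, 0.566, -0.01]
ft_force: [5.2, -0.5, -2.2]
grip_width: 0.004
grip_force: 2.4
```

```bash
python3 -c "
from h import *
tool()"
```

```text
phi -0.6851762522901501 r 0.05843780646660086 b 0.017553360755655317 pos_st [ 0.10135677 -0.0233883 ] 0.0532770863809 j [ 0.43  0.26 -0.5   1.92  0.15  0.99 -2.07] F [ 5.2 -0.5 -2.2]
```

Request:
{"fn": "apply_moves", "kwargs": {"dp": [[0.004, 0, 0], [0.008, 0, 0], [0.008, 0, -0.01], [0, 0, -0.03], [0, 0, -0.04], [0, 0, -0.04], [0, 0, -0.04], [0, 0, -0.03], [0, 0, 0], [0, 0, 0]], "twist": [[0, 0, 0], [0, 0, 0], [0, 0, 0], [0, 0, 0], [0, 0, 0], [0, 0, 0], [0, 0, 0], [0, 0, 0], [0, 0, 0], [0, 0, 0]], "fingers": [1, 1, 1, 1, 1, 1, 1, 1, 1, 1]}}

```text
time: 11.1
position: [0.5505, -0.024, 0.2423]
tool_rot: [3.09, -0.565, 0.002]
ft_force: [-0.3, 0.1, -0.8]
grip_width: 0.007
grip_force: 0.0
```

```bash
python3 -c "
from h import *
tool()
im=get_image('wrist')[:,:,::-1];cv2.imwrite('pics/w4.png',im)
cv2.imwrite('pics/w4c.png',cv2.resize(im[155:235,240:350],None,fx=7,fy=7,interpolation=cv2.INTER_CUBIC))"
```

```text
phi -0.684214899762914 r 0.05937550054085836 b 0.03548463673926403 pos_st [ 0.11343959 -0.01003157] 0.24229602913308756 j [ 0.46  0.13 -0.51  1.66  0.06  1.37 -1.99] F [-0.3  0.1 -0.8]
```

View pics/w4c.png

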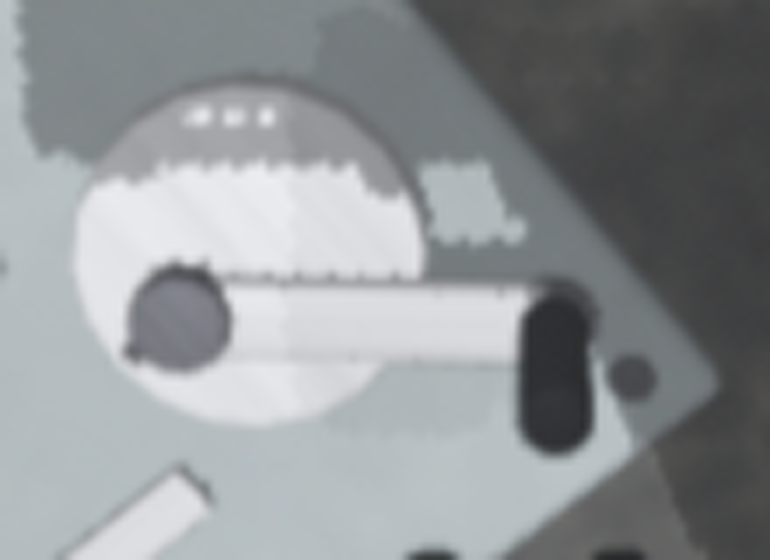

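```bash
python3 -c "
from h import *
s=ctrl.get_state()
P=ray('wrist',np.array([[249,252],[181,320],[555,416],[553,325]])/7+[240,155],[.03,.04,.084,.037],s)
S=toS((.524,.0868),-1.246,P);print(S)
for p in S[2:]:
  d=p-S[1];print('a',np.arctan2(d[1],d[0])+.7,np.hypot(*d))
d=S[0]-S[1];print('a disc',np.arctan2(d[1],d[0]),np.hypot(*d))
C=ray('wrist',np.array([[719,384]])/7+[240,155],.012,s);print(toS((.524,.0868),-1.246,C))"
```

```text
[[ 0.06175972 -0.0021819 ]
 [ 0.04808508 -0.00244011]
 [ 0.09469701 -0.04199797]
 [ 0.09451126 -0.04277084]]
a -0.003717878881604464 0.06113506185652455
a -0.015254367130999258 0.06149762666418195
a disc 0.018880297062197637 0.013677073526390093
[[ 0.10587576 -0.07652386]]
```

The cam reads a ≈ 0: post -0.004 to -0.015, disc 0.019. Next I turn the tool to face forward and move behind the push plate.

Request:
{"fn": "apply_moves", "kwargs": {"dp": [[0, 0, 0], [0, 0, 0], [0, 0, 0], [0, 0, 0], [0, 0, 0], [0, 0, 0], [0, 0, 0], [0, 0, 0], [0, 0, 0], [0, 0, 0]], "twist": [[0, 0, -0.14], [0, 0, -0.14], [0, 0, -0.14], [0, 0, -0.14], [0, 0, -0.14], [0, 0, -0.14], [0, 0, -0.14], [0, 0, -0.14], [0, 0, -0.14], [0, 0, -0.14]], "fingers": [1, 1, 1, 1, 1, 1, 1, 1, 1, 1]}}

```text
time: 12.15
position: [0.549, -0.0239, 0.2394]
tool_rot: [-2.721, -1.566, 0.005]
ft_force: [-0.4, -0.6, 1.2]
grip_width: 0.003
grip_force: 0.0
```

Request:
{"fn": "apply_moves", "kwargs": {"dp": [[0, 0, 0], [0, 0, 0], [0, 0, 0], [0, 0, 0], [0, 0, 0], [0, 0, 0], [0, 0, 0], [0, 0, 0]], "twist": [[0, 0, -0.14], [0, 0, -0.14], [0, 0, -0.14], [0, 0, -0.14], [0, 0, -0.14], [0, 0, -0.14], [0, 0, 0], [0, 0, 0]], "fingers": [1, 1, 1, 1, 1, 1, 1, 1]}}

```text
time: 12.95
position: [0.5494, -0.0239, 0.2401]
tool_rot: [-1.857, -2.531, 0.001]
ft_force: [0.3, -0.9, 0.3]
grip_width: 0.004
grip_force: 0.0
```

Request:
{"fn": "apply_moves", "kwargs": {"dp": [[0.028, 0.001, 0], [0.028, 0.001, 0], [0.028, 0.001, 0], [0.028, 0.001, 0], [0.028, 0.001, 0], [0.028, 0.001, 0], [0.028, 0.001, 0], [0.028, 0.001, 0], [0, 0, 0], [0, 0, 0]], "twist": [[0, 0, 0], [0, 0, 0], [0, 0, 0], [0, 0, 0], [0, 0, 0], [0, 0, 0], [0, 0, 0], [0, 0, 0], [0, 0, 0], [0, 0, 0]], "fingers": [1, 1, 1, 1, 1, 1, 1, 1, 1, 1]}}

```text
time: 13.95
position: [0.4894, 0.1923, 0.241]
tool_rot: [-1.855, -2.536, 0.001]
ft_force: [0.2, -0.1, -0.2]
grip_width: 0.002
grip_force: 0.0
```

```bash
python3 -c "
from h import *
s=tool();print(s['tool_rot'])
im=get_image('wrist')[:,:,::-1].copy()
for q in proj('wrist',st((.524,.0868),-1.247,[[-.083,.03,.069],[-.083,-.03,.069],[-.1075,.075,.012],[-.1075,-.075,.012]]),s): cv2.circle(im,(int(q[0]),int(q[1])),3,(0,0,255),1)
cv2.imwrite('pics/w5.png',im)"
```

```text
phi 1.5557806188147951 r -0.0016796675441911942 b 0.15598197230016855 pos_st [-0.11098961  0.00066261] 0.2409737642507301 j [ 0.37  0.11 -0.84  1.71  0.08  1.37 -0.18] F [ 0.2 -0.1 -0.2]
[-1.85467124e+00 -2.53568934e+00  1.31192274e-03]
```

View pics/w5.png

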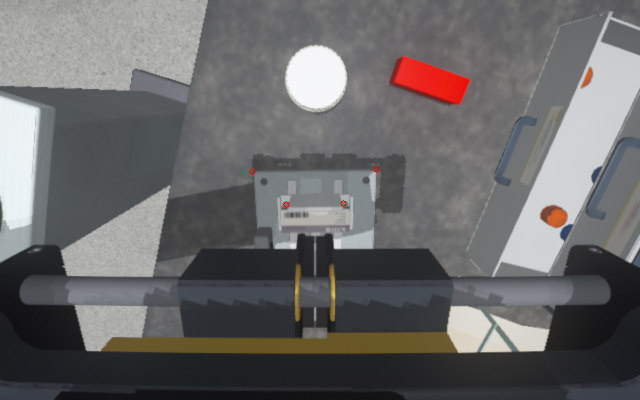

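The wrist view shows the push plate at about (316,200), near the predicted marks, and the jar well behind at (316,77). I'll lower and push.

Request:
{"fn": "apply_moves", "kwargs": {"dp": [[0.003, 0, 0.02], [0, 0, 0.03], [0, 0, 0.03], [0, 0, 0.03], [0, 0, 0.03], [0, 0, 0.03], [0, 0, 0.02], [0, 0, 0.009], [0, 0, 0], [0, 0, 0]], "twist": [[0, 0, -0.015], [0, 0, 0], [0, 0, 0], [0, 0, 0], [0, 0, 0], [0, 0, 0], [0, 0, 0], [0, 0, 0], [0, 0, 0], [0, 0, 0]], "fingers": [1, 1, 1, 1, 1, 1, 1, 1, 1, 1]}}

```text
time: 15.0
position: [0.4897, 0.1947, 0.0431]
tool_rot: [1.837, 2.548, 0.001]
ft_force: [0.9, -0.9, 0.1]
grip_width: 0.003
grip_force: 0.0
```

Request:
{"fn": "apply_moves", "kwargs": {"dp": [[-0.003, 0, 0], [-0.003, 0, 0], [-0.003, 0, 0], [-0.003, 0, 0], [-0.003, 0, 0], [-0.002, 0, 0], [-0.002, 0, 0], [-0.002, 0, 0], [-0.002, 0, 0], [-0.002, 0, 0]], "twist": [[0, 0, 0], [0, 0, 0], [0, 0, 0], [0, 0, 0], [0, 0, 0], [0, 0, 0], [0, 0, 0], [0, 0, 0], [0, 0, 0], [0, 0, 0]], "fingers": [1, 1, 1, 1, 1, 1, 1, 1, 1, 1]}}

```text
time: 16.0
position: [0.4964, 0.1722, 0.0423]
tool_rot: [-1.834, -2.549, -0.001]
ft_force: [-0.2, 1.9, -0.4]
grip_width: 0.009
grip_force: 1.4
```

```bash
python3 -c "
from h import *
tool()"
```

```text
phi 1.5716572759150569 r 0.0010131026319684208 b 0.1347507181465438 pos_st [-0.08975154  0.00089709] 0.04227785136935569 j [ 0.32  0.32 -0.79  1.93  0.27  0.99 -0.27] F [-0.2  1.9 -0.4]
```

Request:
{"fn": "apply_moves", "kwargs": {"dp": [[-0.003, 0, 0], [-0.003, 0, 0], [-0.003, 0, 0], [-0.003, 0, 0], [-0.003, 0, 0], [-0.003, 0, 0], [-0.003, 0, 0], [-0.003, 0, 0], [-0.003, 0, 0], [-0.003, 0, 0]], "twist": [[0, 0, 0], [0, 0, 0], [0, 0, 0], [0, 0, 0], [0, 0, 0], [0, 0, 0], [0, 0, 0], [0, 0, 0], [0, 0, 0], [0, 0, 0]], "fingers": [1, 1, 1, 1, 1, 1, 1, 1, 1, 1]}}

```text
time: 17.0
position: [0.5063, 0.1425, 0.0423]
tool_rot: [-1.835, -2.55, 0.0]
ft_force: [-0.5, 2.8, -0.9]
grip_width: 0.002
grip_force: 1.4
```

Request:
{"fn": "apply_moves", "kwargs": {"dp": [[-0.002, 0, 0], [-0.002, 0, 0], [-0.002, 0, 0], [-0.001, 0, 0]], "twist": [[0, 0, 0], [0, 0, 0], [0, 0, 0], [0, 0, 0]], "fingers": [1, 1, 1, 1]}}

```text
time: 17.4
position: [0.5085, 0.136, 0.0423]
tool_rot: [-1.835, -2.55, 0.0]
ft_force: [-2.4, 5.0, -0.6]
grip_width: 0.002
grip_force: 2.2
```

```bash
python3 -c "
from h import *
tool()"
```

```text
phi 1.5708377680288725 r 0.0009200491515157971 b 0.09654322473811654 pos_st [-0.05154326  0.00091605] 0.0422908018652874 j [ 0.37  0.32 -0.77  1.93  0.27  0.99 -0.2 ] F [-2.4  5.  -0.6]
```

Travel so far is about 38 mm, so I creep to the stop.

Request:
{"fn": "apply_moves", "kwargs": {"dp": [[-0.001, 0, 0], [-0.001, 0, 0], [-0.001, 0, 0], [0, 0, 0]], "twist": [[0, 0, 0], [0, 0, 0], [0, 0, 0], [0, 0, 0]], "fingers": [1, 1, 1, 1]}}

```text
time: 17.8
position: [0.5085, 0.1359, 0.0423]
tool_rot: [-1.832, -2.549, -0.003]
ft_force: [-3.8, 7.9, -0.6]
grip_width: 0.009
grip_force: 3.9
```

Request:
{"fn": "apply_moves", "kwargs": {"dp": [[-0.001, 0, 0], [-0.001, 0, 0], [0, 0, 0]], "twist": [[0, 0, 0], [0, 0, 0], [0, 0, 0]], "fingers": [1, 1, 1]}}

```text
time: 18.1
position: [0.5085, 0.1359, 0.0423]
tool_rot: [-1.829, -2.549, -0.005]
ft_force: [-3.4, 11.0, -0.3]
grip_width: 0.005
grip_force: 5.7
```

```bash
python3 -c "
from h import *
tool()"
```

```text
phi 1.5737031254479699 r 0.0011795485052482604 b 0.09645734617006663 pos_st [-0.05146037  0.00089916] 0.04234416233421923 j [ 0.38  0.32 -0.78  1.93  0.26  0.99 -0.19] F [-3.4 11.  -0.3]
```

It is hard against a stop. I'll retreat and check.

Request:
{"fn": "apply_moves", "kwargs": {"dp": [[0.005, 0, 0], [0.01, 0, 0], [0.015, 0, 0], [0, 0, -0.02], [0, 0, -0.04], [0, 0, -0.04], [0, 0, -0.04], [0, 0, -0.04], [0, 0, -0.02], [0, 0, 0]], "twist": [[0, 0, 0], [0, 0, 0], [0, 0, 0], [0, 0, 0], [0, 0, 0], [0, 0, 0], [0, 0, 0], [0, 0, 0], [0, 0, 0], [0, 0, 0]], "fingers": [1, 1, 1, 1, 1, 1, 1, 1, 1, 1]}}

```text
time: 19.1
position: [0.5027, 0.1599, 0.2459]
tool_rot: [1.833, 2.544, 0.006]
ft_force: [0.1, -1.2, 0.5]
grip_width: 0.007
grip_force: 0.0
```

Request:
{"fn": "apply_moves", "kwargs": {"dp": [[0.03, 0, 0], [0.04, 0, 0], [0.04, 0, 0], [0.04, 0, 0], [0.04, 0, 0], [0.03, 0, 0], [0, 0, 0], [0, 0, 0]], "twist": [[0, 0, 0], [0, 0, 0], [0, 0, 0], [0, 0, 0], [0, 0, 0], [0, 0, 0], [0, 0, 0], [0, 0, 0]], "fingers": [1, 1, 1, 1, 1, 1, 1, 1]}}

```text
time: 19.9
position: [0.4303, 0.3682, 0.241]
tool_rot: [1.833, 2.551, -0.003]
ft_force: [0.1, -0.9, -0.5]
grip_width: 0.003
grip_force: 0.0
```

```bash
python3 -c "
from h import *
tool()
im=get_image('top')[:,:,::-1];cv2.imwrite('pics/top3.png',im)
cv2.imwrite('pics/top3c.png',cv2.resize(im[130:250,180:370],None,fx=4,fy=4,interpolation=cv2.INTER_CUBIC))"
```

```text
phi 1.5725657117175833 r 0.0009495185461561753 b 0.34155635731917894 pos_st [-0.2965575   0.00034517] 0.24102453461794948 j [ 0.08  0.25 -0.98  1.61  0.21  1.4  -0.59] F [ 0.1 -0.9 -0.5]
```

View pics/top3c.png

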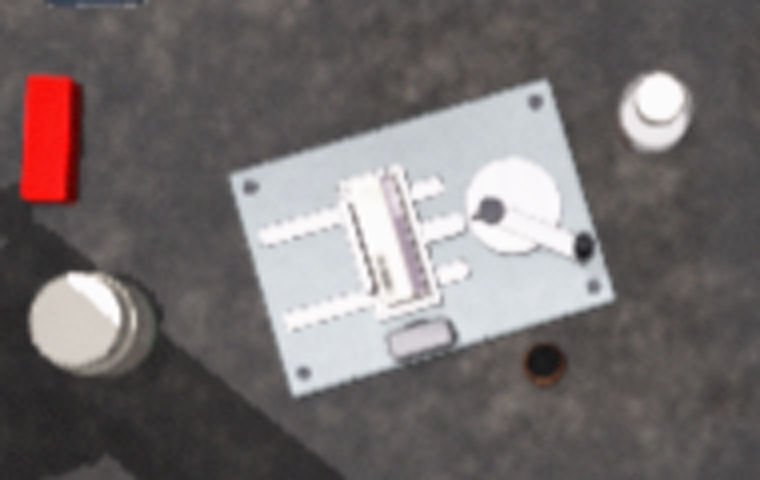

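The top view shows the carriage forward with the slide box seated, the lever post at (584,246), and the bystanders unmoved. I'll measure the travel by matching the box label in rectified views.

```bash
python3 -c "
from h import *
o=(.524,.0868);N=.0005
def rect(f,z):
  im=cv2.cvtColor(cv2.imread(f),cv2.COLOR_BGR2GRAY)
  X,Y=np.meshgrid(np.arange(-.11,.11,N),np.arange(-.07,.07,N))
  q=proj('top',st(o,-1.248,np.c_[X.ravel(),Y.ravel(),np.full(X.size,z)])).astype(np.float32).reshape(*X.shape,2)
  return cv2.remap(im,q[...,0],q[...,1],cv2.INTER_CUBIC)
for z,x0,x1 in((.053,-.085,-.045),(.053,-.09,-.035)):
  A=rect('pics/top0.png',z);B=rect('pics/top3.png',z)
  i0,i1=int((x0+.11)/N),int((x1+.11)/N);j0,j1=int(.025/N),int(.115/N)
  r=cv2.matchTemplate(B,A[j0:j1,i0:i1],cv2.TM_CCOEFF_NORMED);_,v,_,l=cv2.minMaxLoc(r)
  print(v,(l[0]-i0)*N,(l[1]-j0)*N)
P=ray('top',np.array([[491,209],[584,244]])/4+[180,130],[.04,.080]);S=toS(o,-1.248,P);d=S[1]-S[0];print('a',np.arctan2(d[1],d[0])+.7,np.hypot(*d))"
```

```text
0.959098756313324 0.04 0.0
0.9277528524398804 0.04 0.0
a -0.025182232896992285 0.0627261348043324
```

Travel is 40.0 mm and the cam angle is about 0, so I'm handing it in.

```bash
python3 -c "
from bench import ctrl
print(ctrl.close_job())"
```

```text
the job is handed in; nothing more can be done
None
```

The job is handed in: the cam is at its low point (angle about 0, within roughly 0.03 rad), and the carriage was then pushed 40 mm fully home with the slide box seated; everything else near the station is still standing where it was.

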